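# Stand the fallen tins back up on the rack

### The arm

A 6-joint arm with a two-finger parallel gripper is mounted at the origin on the work surface. World frame = base frame: x ahead of the robot, y to its left, z up, the work surface at z = 0. Lengths are in m, angles in rad, forces in N, time in s.
With the tool pointing down it reaches from about 0.25 to 0.8 m from the base axis. Payload 8.5 kg.
Tool frame: the origin (TCP) lies between the finger pads; the fingertips stand nose_length ahead of it and the grasp point (between the pads) lies 3 mm ahead of it (nose_length is the distance from the TCP to the fingertips, in m); z points along the fingers, y is the line along which they close (so a half turn about z gives the same grasp; the last joint's range is limited). The gripper opens to 85 mm and grips with 20 to 120 N. Pads are 22 mm wide; open, the fingers measure 114 mm over their backs; the gripper's body (76 mm by 85 mm) begins 54 mm behind the grasp point. The pads swing forward as they close: fully open they stand 13 mm farther back than shut.
Start: joints at [1.134, 0.238, -0.013, 1.319, 0, 1.571], TCP at [0.222, 0.476, 0.253] pointing down, gripper open.
Joint ranges: [-2.66, 2.66], [-1.03, 1.9], [-1.14, 1.46], [-1.82, 2.27], [-1.45, 1.34], [-3.14, 3.14]. Speed limits (rad/s): [2.22, 2.22, 2.79, 3.14, 3.14, 3.14].

### API

Orientations are given as [roll, pitch, yaw] about the fixed x, y, z axes, in that order (R = Rz(yaw) Ry(pitch) Rx(roll)).
In Python, from cell import * gives the robot as it stands. The module is installed in compiled form; this text tells all that it offers.
- The arm moves only by the tool drive_tool, never from a script. Its argument "deltas" is a list of rows, each a list of 3 entries, a list of its own where there are three numbers: the shift along the tool's x, y, z in m, then the turn, a rotation vector about the tool's x, y, z in degrees, then the opening, from 0 (shut) to 1 (fully open). A call has 1 to 8 rows; each row is the pose to reach, as a shift and turn from the pose commanded when the call began, along the tool's axes at that moment; what a row does not reach only later rows make up. A row lasts 1/12 s, in which the tool goes at most 41.7 mm and 7.16 degrees, less where a joint would pass 70% of its speed; a pose out of reach is approached as far as the arm can. A call with a gripper value outside its range is refused whole. The fingers move at their own pace and stop on an object; "squeeze" is the grip in N (left out, the last holds). Time passes only in rows, so rows that repeat a pose let the fingers close. It gives the time, the measured TCP pose, the force, the opening and the grip force at its end, in the units of the state.
- sense(): the state, without advancing time (a new reading comes with each control period).
- grab_frame(name): name is "scene" or "side" or "wrist"; returns the picture (384x512x3 uint8, red, green, blue); there is no depth.
- get_calibration(name): a dict with "fovy" (degrees; the focal length in pixels is half the picture's height over the tangent of half this angle, whatever the lens; pixels are square), "cx", "cy" (the principal point, pixels), "D" ([k1, k2, p1, p2, k3] as OpenCV has them; the pictures are not rectified), "rvec" (rotation vector, rad) and "tvec" (3), from world to camera coordinates, as OpenCV has them. Camera axes: x right, y down, z forward; pixel columns grow to the right and rows downward; lengths in m; the calibration is good to about 2 mm. A picture is of the moment at which its call begins: read the wrist's pose just before it. get_calibration takes no time and is no camera call; for the wrist camera it gives the pose at the moment of the call.
- sign_off(): hands the job in; it is judged then, once.
The state is a dict: "time_s": time; "q": joint angles; "joint_vel": joint speeds; "tau": joint torques, N m; "tcp_pos": TCP position; "tcp_rot": TCP orientation; "force": force on the tool from outside, world axes, zero at the start; "wrist_torque": the same for the moment, N m; "width": opening from 0.0 (shut) to 1.0 (fully open); "grasp_force": force on a finger pad.
Only numpy, scipy, OpenCV 4.12 (cv2) and the standard library are available. Lean on these libraries where they do the work, as an engineer would, in place of code of your own. Each camera call takes 0.05 s, during which the arm holds its last target. There are 200 camera calls.

### The job

The blue tin and the green tin have been knocked over and lie on their sides on the slatted rack: push each one back up with the fingertips until it stands on its bottom on the rack, mouth up and ready to be filled, close to where it fell. Push gently and only tip them: do not pick up or carry anything, and leave the red tin, the grease tub, the funnel and the feeler gauges as they are.

Things in the scene. Friction and masses are not known exactly. Their poses are not given: they have to be found in the camera images.
- rack: fixed low rack of eucalyptus wood, 360 mm (its x) by 640 mm (its y), 50 mm high: six slats 40 mm wide along y, five slots 24 mm wide between them (centres at x = -128, -64, 0, 64, 128 mm; the fallen tins lie in those at -64 and 64). Origin: centre of its underside, on the bench; slat tops at z = 50 mm; turned up to 0.2 rad, x away from the robot.
- tin_blue: empty open squat tin, steel, blue band from 4 to 42 mm above its bottom, 96 mm in diameter, 58 mm high, wall 2.5 mm, 60 to 125 g, bottom-heavy. Origin: centre of its underside; its z axis runs from the bottom out through the mouth. At the start it lies on its side, sunk 1.5 mm into a rack slot, axis along rack y, mouth towards either end of the rack; its top is 95 mm above the slats.
- tin_green: empty open squat tin, steel, green band from 4 to 42 mm above its bottom, 96 mm in diameter, 58 mm high, wall 2.5 mm, 60 to 125 g, bottom-heavy. Origin: centre of its underside; its z axis runs from the bottom out through the mouth. At the start it lies on its side, sunk 1.5 mm into a rack slot, axis along rack y, mouth towards either end of the rack; its top is 95 mm above the slats.
- tin_blue_mid (a point): centre of the blue tin, on its axis 29 mm from its underside. Fallen, the tin does not roll; pushed back up it ends 65 to 80 mm farther along its slot
- tin_green_mid (a point): centre of the green tin, on its axis 29 mm from its underside. Fallen, the tin does not roll; pushed back up it ends 65 to 80 mm farther along its slot
- tin_blue_mouth (a point): centre of the blue tin's mouth, on its axis 58 mm from its underside, in the plane of the rim. Pushed at its upper rim towards its bottom end, the fallen tin pivots on the lower edge of its bottom without sliding and falls onto its bottom by itself after some 20 degrees; the rim swings up to 113 mm above the slats. The fingers may pass through the open mouth.
- tin_green_mouth (a point): centre of the green tin's mouth, on its axis 58 mm from its underside, in the plane of the rim. Pushed at its upper rim towards its bottom end, the fallen tin pivots on the lower edge of its bottom without sliding and falls onto its bottom by itself after some 20 degrees; the rim swings up to 113 mm above the slats. The fingers may pass through the open mouth.
- tin_red: a third tin of the same size, red, already standing upright on the slats; leave it. Origin: centre of its underside.
- tub: black plastic grease tub with its screw lid closed, 104 mm in diameter, 104 mm high, 0.6 kg, standing on the slats; leave it. Origin: centre of its underside.
- funnel: yellow plastic funnel set mouth down on the slats with its spout up, 104 mm across the mouth, 118 mm high, light; leave it. Origin: centre of its mouth, on the slats.
- gauges: folded steel feeler gauge set with a brass pivot, lying flat on a slat, 18 mm wide (its x), 120 mm long (its y), 15 mm high, two blades fanned out a little; leave it. Origin: centre of its underside.

How it is judged:
At the end, for the whole second after the job is handed in: The blue and the green tin both stand at rest on their bottoms on the slats, mouth up (within 0.1 rad of upright), their middles within 150 mm of where they lay; the red tin, tub, funnel and feeler gauges are upright as they were, within 20 mm of their places (angle between each of tin_blue, tin_green's own z axis and vertical below 0.1 rad and z of tin_blue in the frame of rack between 0.045 and 0.056 m and distance of each of tin_blue_mid, tin_green_mid from where it was at the start of the episode below 0.15 m and linear speed of each of tin_blue, tin_green below 0.02 m/s and angular speed of each of tin_blue, tin_green below 0.1 rad/s and z of tin_green in the frame of rack between 0.045 and 0.056 m and distance of each of tin_red, tub, funnel, gauges from where it was at the start of the episode below 0.02 m and angle between each of tin_red, tub, funnel, gauges's own z axis and vertical below 0.2 rad); the robot touches nothing.
It fails at once if the blue or green tin is lifted or carried (its middle more than 75 mm above the slats, or more than 60 mm while it is upright) (z of any of tin_blue_mid, tin_green_mid in the frame of rack above 0.125 m or (angle between tin_blue's own z axis and vertical below 0.3 rad and z of tin_blue_mid in the frame of rack above 0.11 m) or (angle between tin_green's own z axis and vertical below 0.3 rad and z of tin_green_mid in the frame of rack above 0.11 m)).
It fails at once if the blue or green tin is pushed off the rack (z of any of tin_blue_mid, tin_green_mid in the frame of rack below 0.05 m).
It fails at once if the fingers press the blue or green tin with more than 25 N (contact force between the fingers and tin_blue above 25 N or contact force between the fingers and tin_green above 25 N).
It fails at once if the standing red tin, the tub, the funnel or the feeler gauges are shifted by more than 20 mm or tipped (distance of any of tin_red, tub, funnel, gauges from where it was at the start of the episode above 0.02 m or angle between any of tin_red, tub, funnel, gauges's own z axis and vertical above 0.2 rad).
It also fails if it takes over 48 s, if anything falls off the work surface, if the arm or the gripper's body presses on something with over 40 N, if the wrist force passes 120 N, or if a joint passes its speed limit or range.

## Working session

There is one attempt and no reset: what is moved stays moved. The work goes in short steps, Python scripts to look and compute and a tool call to move; the robot and the scene stay as the last step left them, time stands still between calls to the robot, and variables do not carry over. Pictures are saved under pics/ and viewed, at most 10 in all, crops included, and the job is handed in when it is done.

Besides the shell and the picture viewer there is one more tool, called after "Request:" in YAML: its name, and indented under it one key for each argument. drive_tool: Moves the arm, as the interface text tells. Its arguments: {"type":"object","properties":{"deltas":{"type":"array","items":{"type":"array"}},"squeeze":{"type":"number"}},"required":["deltas"]}

```bash
mkdir -p pics; python3 - <<'E'
from cell import *
import cv2
s=sense();print(s)
for n in("scene","side"):
    cv2.imwrite(f"pics/{n}0.png",grab_frame(n)[:,:,::-1]);print(n,get_calibration(n))
E
```

```text
{'time_s': 0.0, 'q': array([ 1.13399137e+00,  2.38766571e-01, -1.42468605e-02,  1.31918176e+00,
       -4.58165780e-06,  1.57082610e+00]), 'joint_vel': array([-0.00021358,  0.00021021, -0.00073964,  0.00050025,  0.0013774 ,
       -0.00011603]), 'tau': array([ 1.20663073e-03, -5.38775074e+01,  3.46437192e+01,  1.83544646e-02,
        5.09906911e-06,  2.12157545e-05]), 'tcp_pos': array([0.22194254, 0.47536751, 0.25268792]), 'tcp_rot': array([-3.14019379e+00,  4.62329628e-06,  2.70475793e+00]), 'force': array([ 0.0324183 ,  0.36309976, -0.35504764]), 'wrist_torque': array([-0.00053813, -0.03488572,  0.00957615]), 'grasp_force': 0.0, 'width': 1.0034135491606198}
scene {'fovy': 56.40998206046802, 'cx': 256.15852405395094, 'cy': 188.18698011581483, 'D': array([0.01524907, 0.        , 0.        , 0.        , 0.        ]), 'rvec': array([ 1.30089926,  2.059409  , -1.04570842]), 'tvec': array([ 0.21932661, -0.20962938,  1.18506612])}
side {'fovy': 51.36836923484141, 'cx': 256.66242207669137, 'cy': 189.2670847677571, 'D': array([0.00753855, 0.        , 0.        , 0.        , 0.        ]), 'rvec': array([ 2.37505425, -0.65792465,  0.22663314]), 'tvec': array([-0.44358993,  0.25965449,  0.86802539])}
```

View pics/scene0.png

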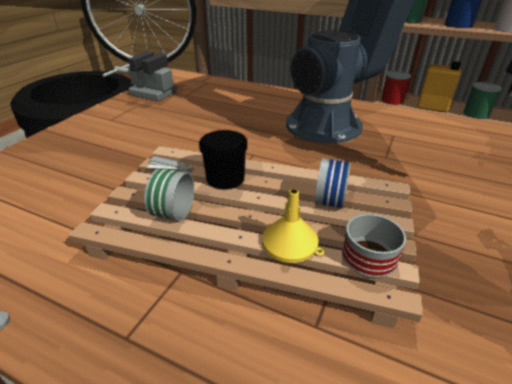

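View pics/side0.png

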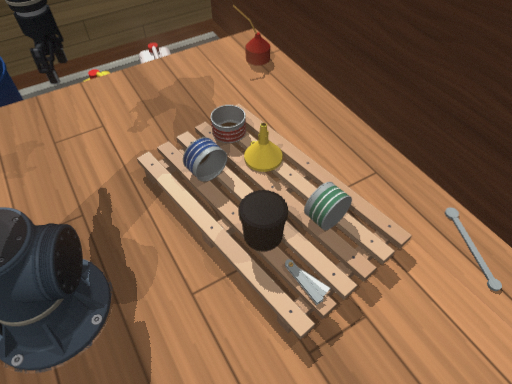

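```bash
python3 - <<'E'
import cv2,numpy as np
a=cv2.imread("pics/scene0.png");b=cv2.imread("pics/side0.png")
c=lambda im,x,y:cv2.resize(im[y:y+70,x:x+90],None,fx=4.4,fy=4.2,interpolation=cv2.INTER_CUBIC)
cv2.imwrite("pics/crops.png",np.vstack([np.hstack([c(a,130,158),c(a,290,150)]),np.hstack([c(b,285,172),c(b,160,125)])]))
E
```

```text
(no output)
```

View pics/crops.png

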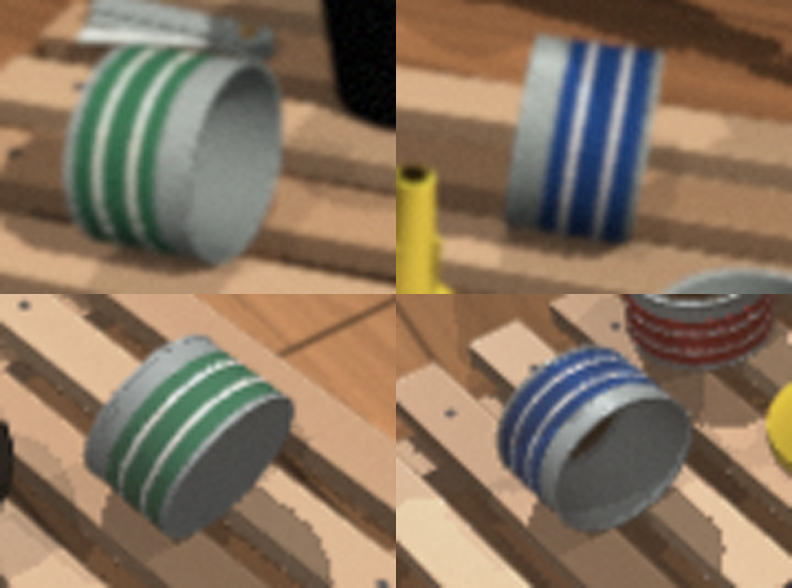

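```bash
python3 - <<'E'
import cv2,numpy as np
a=cv2.imread("pics/scene0.png");b=cv2.imread("pics/side0.png")
def c(im,x,y):
    r=cv2.resize(im[y-20:y+20,x-26:x+26],(260,200),interpolation=cv2.INTER_NEAREST)
    for k in range(0,260,50): r[:6,k:k+1]=(0,0,255)
    for k in range(0,200,50): r[k:k+1,:6]=(0,0,255)
    return r
cv2.imwrite("pics/corn.png",np.vstack([np.hstack([c(a,75,237),c(a,417,300),c(a,408,187)]),np.hstack([c(b,308,325),c(b,405,240),c(b,147,158)]),np.hstack([c(b,240,110),c(a,155,155),c(a,250,158)])]))
E
```

```text
(no output)
```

View pics/corn.png

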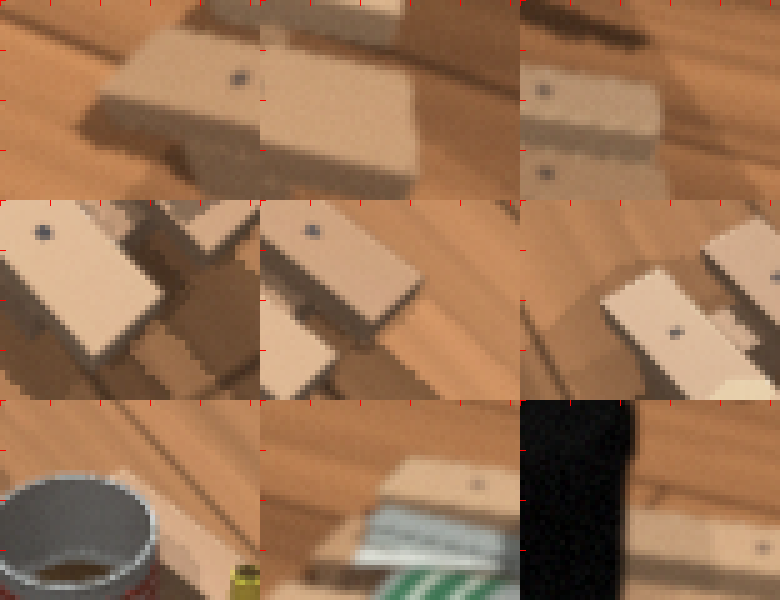

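```bash
cat > h.py <<'E'
from cell import *
import cv2,numpy as np
def K(c): f=192/np.tan(np.radians(c["fovy"]/2)); return np.array([[f,0,c["cx"]],[0,f,c["cy"]],[0,0,1.]])
def ray(n,uv,z):
    c=get_calibration(n);p=cv2.undistortPoints(np.array([[uv]],float),K(c),c["D"])[0,0]
    R=cv2.Rodrigues(c["rvec"])[0];o=-R.T@c["tvec"];d=R.T@np.array([*p,1]);return o+d*(z-o[2])/d[2]
def proj(n,P):
    c=get_calibration(n);return cv2.projectPoints(np.array(P,float).reshape(-1,1,3),c["rvec"],c["tvec"],K(c),c["D"])[0][:,0]
def rigid(L,W):
    a=L-L.mean(0);b=W-W.mean(0);t=np.arctan2((a[:,0]*b[:,1]-a[:,1]*b[:,0]).sum(),(a*b).sum())
    R=np.array([[np.cos(t),-np.sin(t)],[np.sin(t),np.cos(t)]]);return W.mean(0)-R@L.mean(0),R,t
E
python3 - <<'E'
from h import *
P=[("scene",(68.6,235.6),1,-1),("scene",(422,314.8),1,1),("scene",(409.6,184),-1,1),("scene",(157.6,146.6),-1,-1),("side",(301,336),-1,-1),("side",(411.4,235.6),1,-1),("side",(137,158),-1,1)]
W=np.array([ray(n,u,.05)[:2] for n,u,_,_ in P]);L=np.array([(.18*a,.32*b) for _,_,a,b in P])
o,R,t=rigid(L,W);print(o,t,np.round((L@R.T+o-W)*1000,1));np.savez("rack.npz",o=o,R=R,t=t)
for n in("scene","side"):
    im=cv2.imread(f"pics/{n}0.png");ys=np.arange(-.32,.32,.002)
    for x in(-.064,.064):
        for z,nm in((.145,'top'),):
            pw=np.c_[np.c_[np.full(len(ys),x),ys]@R.T+o,np.full(len(ys),z)]
            uv=proj(n,pw);hsv=cv2.cvtColor(im,cv2.COLOR_BGR2HSV)
            s=[]
            for (u,v),y in zip(uv,ys):
                if not(0<=u<511 and 0<=v<383):s.append('.');continue
                h,sa,_=hsv[int(round(v)),int(round(u))]
                s.append('G' if 60<h<95 and sa>70 else 'B' if 100<h<130 and sa>70 else 'g' if sa<50 else 'Y' if 20<h<35 and sa>180 else '-')
            print(n,x);print(''.join(s))
for n,us in (("scene",[(225,187,.05),(293,191,.168),(374,275,.05),(222,135,.154)]),("side",[(263,248,.05),(263,124,.168),(228,110,.108),(263,200,.154),(307,284,.065)])):
    for u in us: print(n,u,np.round((ray(n,u[:2],u[2])[:2]-o)@R,3))
E
```

```text
[0.54029984 0.00752176] 0.16798225584138046 [[ 0.1 -4.5]
 [-0.6  0.8]
 [-1.7 -2.7]
 [-4.3 -1.3]
 [ 0.8  0.3]
 [ 5.7  1.8]
 [ 0.1  5.7]]
scene -0.064
--------------------------------------------------------------------------------------------g-gGg---gggg----gg-gggggggggg-----Bgg-gG--ggg-gB----------------------------------------------------------------------------------ggggggggBBBBgg-BBBBBgggBBBB-g---------------------------------------------------------------------
scene 0.064
-------------------------------------------------------------------ggggGGGGgg-GGGG-gg-GGGggggggggggggggggggggg------------------GG-gBg--Y-g------g---ggg--------------------------------------------------Y-YYY------------------gggggg-BBB-gBBBBBggBBBBg-----------------------------------------------------------------------
side -0.064
----------------------------------------------------------------------------------------------g-gggg-g-------g-ggg---ggg---gg------g-gg---------------------------------------------------------gggggggggggggggggggggggggggggggggggg-BBB----BBBBBB--BBBBBgg---------------------------------------------------------------------
side 0.064
--------------------------------------------------------gggggggggggggggGGGGggGGGGGGggGGGGggggggggg------------------------------------------------------------------------------------------------------------------------------------------ggggggggggggggggggggggggggggggggggggggggggggg---------------------------------------
scene (225, 187, 0.05) [-0.05  -0.082]
scene (293, 191, 0.168) [0.081 0.093]
scene (374, 275, 0.05) [0.121 0.248]
scene (222, 135, 0.154) [-0.101 -0.102]
side (263, 248, 0.05) [-0.107 -0.123]
side (263, 124, 0.168) [0.08  0.093]
side (228, 110, 0.108) [0.09  0.254]
side (263, 200, 0.154) [-0.07 -0.08]
side (307, 284, 0.065) [-0.101 -0.254]
```

```bash
python3 - <<'E'
from h import *
import cell
print([k for k in dir(cell) if not k.startswith('__')], getattr(cell,'nose_length',None))
z=np.load("rack.npz");o,R=z['o'],z['R']
ys=np.arange(-.32,.32,.001)
for n in("scene","side"):
    hsv=cv2.cvtColor(cv2.imread(f"pics/{n}0.png"),cv2.COLOR_BGR2HSV)
    for x,lo,hi in((-.064,100,130),(.064,60,95)):
        uv=proj(n,np.c_[np.c_[np.full(len(ys),x),ys]@R.T+o,np.full(len(ys),.145)])
        m=[y for (u,v),y in zip(uv,ys) if 0<=u<511 and 0<=v<383 and lo<hsv[int(round(v)),int(round(u))][0]<hi and hsv[int(round(v)),int(round(u))][1]>70 and y*-x>.0]
        m=np.array(m);md=np.median(m);m=m[abs(m-md)<.035];print(n,x,m.min(),m.max())
for x,y in((-.064,.10),(.064,-.11)): print(R@[x,y]+o)
E
```

```text
['PlanningError', 'get_calibration', 'grab_frame', 'nose_length', 'sense', 'sign_off'] 0.022
scene -0.064 0.1390000000000004 0.17600000000000043
scene 0.064 -0.17799999999999988 -0.14299999999999985
side -0.064 0.1380000000000004 0.17600000000000043
side 0.064 -0.17899999999999988 -0.14399999999999985
[0.46048136 0.0954138 ]
[ 0.62179025 -0.09022952]
```

Request:
drive_tool:
  deltas:
    - [[-0.04, -0.026, 0], [0, 0, -5], 0]
    - [[-0.075, -0.05, 0], [0, 0, -10], 0]
    - [[-0.11, -0.073, 0], [0, 0, -15], 0]
    - [[-0.144, -0.096, 0], [0, 0, -20], 0]
    - [[-0.178, -0.118, 0], [0, 0, -25], 0]
    - [[-0.212, -0.141, 0], [0, 0, -30], 0]
    - [[-0.246, -0.163, 0], [0, 0, -34.9], 0]
    - [[-0.28, -0.186, 0], [0, 0, -34.9], 0]
  squeeze: 20

```text
time_s: 0.77
tcp_pos: [0.3961, 0.1892, 0.2533]
tcp_rot: [-3.142, 0.0, -2.964]
force: [1.5, 1.6, -0.5]
width: -0.002
grasp_force: 0.0
```

Request:
drive_tool:
  deltas:
    - [[-0.012, -0.032, 0], [0, 0, 0], 0]
    - [[-0.024, -0.063, 0], [0, 0, 0], 0]
    - [[-0.036, -0.092, 0], [0, 0, 0], 0]
    - [[-0.046, -0.118, 0], [0, 0, 0], 0]
    - [[-0.046, -0.118, 0.025], [0, 0, 0], 0]
    - [[-0.046, -0.118, 0.055], [0, 0, 0], 0]
    - [[-0.046, -0.118, 0.085], [0, 0, 0], 0]
    - [[-0.046, -0.118, 0.103], [0, 0, 0], 0]

```text
time_s: 1.43
tcp_pos: [0.4599, 0.0821, 0.1475]
tcp_rot: [-3.141, -0.003, -2.97]
force: [-0.5, 0.3, 0.3]
width: 0.003
grasp_force: 0.0
```

```bash
python3 - <<'E'
from h import *
s=sense();z=np.load("rack.npz");print(s['tcp_pos'],s['tcp_rot'],(s['tcp_pos'][:2]-z['o'])@z['R'],s['force'])
cv2.imwrite("pics/side1.png",cv2.resize(grab_frame("side")[60:230,120:340,::-1],None,fx=3,fy=3))
E
```

```text
[0.45986908 0.08210048 0.14749481] [-3.14149605e+00 -3.11318934e-03 -2.97010878e+00] [-0.06682956  0.08697645] [-0.48671631  0.28986305  0.33080066]
```

View pics/side1.png

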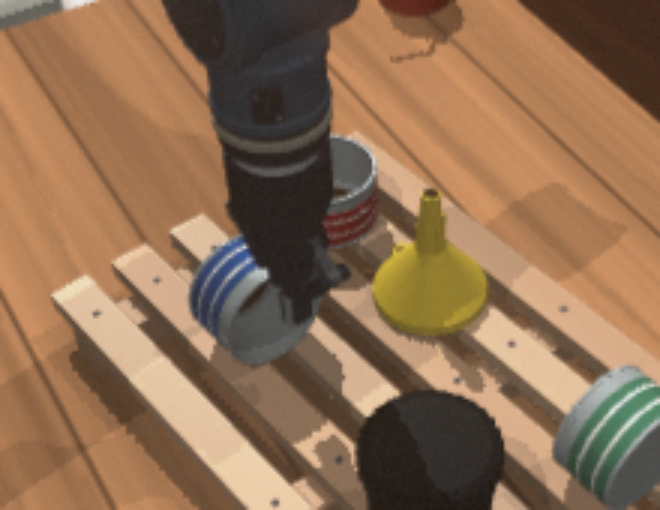

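Request:
drive_tool:
  deltas:
    - [[-0.003, 0.006, 0], [0, 0, 0], 0]
    - [[-0.003, 0.012, 0], [0, 0, 0], 0]
    - [[-0.003, 0.016, 0], [0, 0, 0], 0]
    - [[-0.003, 0.02, 0], [0, 0, 0], 0]
    - [[-0.003, 0.024, 0], [0, 0, 0], 0]
    - [[-0.003, 0.028, 0], [0, 0, 0], 0]
    - [[-0.003, 0.032, 0], [0, 0, 0], 0]
    - [[-0.003, 0.036, 0], [0, 0, 0], 0]

```text
time_s: 2.15
tcp_pos: [0.458, 0.1192, 0.1506]
tcp_rot: [-3.141, 0.0, -2.969]
force: [-1.0, -0.5, 0.1]
width: -0.002
grasp_force: 0.0
```

Request:
drive_tool:
  deltas:
    - [[0, 0.004, 0], [0, 0, 0], 0]
    - [[0, 0.008, 0], [0, 0, 0], 0]
    - [[0, 0.012, 0], [0, 0, 0], 0]
    - [[0, 0.016, 0], [0, 0, 0], 0]
    - [[0, 0.02, 0], [0, 0, 0], 0]
    - [[0, 0.024, 0], [0, 0, 0], 0]
    - [[0, 0.026, 0], [0, 0, 0], 0]
    - [[0, 0.026, 0], [0, 0, 0], 0]

```text
time_s: 2.82
tcp_pos: [0.4535, 0.1447, 0.1503]
tcp_rot: [-3.142, -0.0, -2.969]
force: [-0.2, -0.3, 0.2]
width: 0.003
grasp_force: 0.0
```

```bash
python3 - <<'E'
from h import *
s=sense();z=np.load("rack.npz");print(s['tcp_pos'],s['tcp_rot'],(s['tcp_pos'][:2]-z['o'])@z['R'],s['force'])
cv2.imwrite("pics/side2.png",cv2.resize(grab_frame("side")[60:230,120:340,::-1],None,fx=3,fy=3))
E
```

```text
[0.45346308 0.14474404 0.15027098] [-3.14158133e+00 -7.49329158e-05 -2.96880448e+00] [-0.0626718   0.14980928] [-0.16800279 -0.30493589  0.18379315]
```

View pics/side2.png

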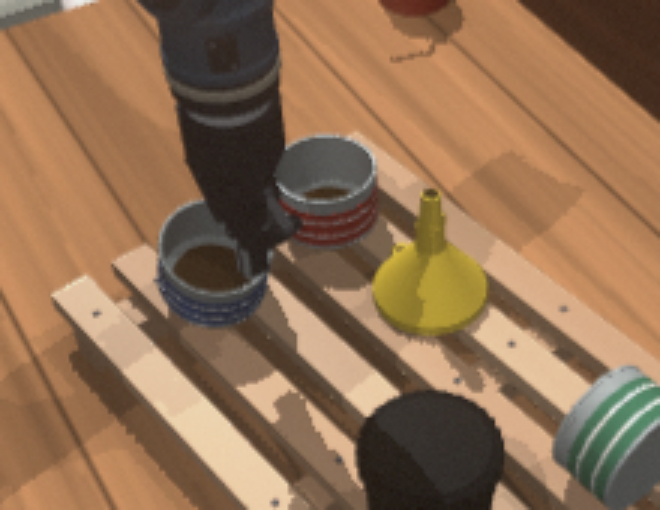

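Request:
drive_tool:
  deltas:
    - [[0, 0, -0.025], [0, 0, 0], 0]
    - [[0, 0, -0.055], [0, 0, 0], 0]
    - [[0, 0, -0.085], [0, 0, 0], 0]
    - [[0, 0, -0.1], [0, 0, 0], 0]
    - [[-0.016, -0.03, -0.1], [0, 0, 0], 0]
    - [[-0.032, -0.06, -0.1], [0, 0, 0], 0]
    - [[-0.048, -0.09, -0.1], [0, 0, 0], 0]
    - [[-0.064, -0.12, -0.1], [0, 0, 0], 0]

```text
time_s: 3.53
tcp_pos: [0.5379, 0.0358, 0.2506]
tcp_rot: [-3.141, 0.001, -2.969]
force: [0.5, 0.5, -1.4]
width: 0.002
grasp_force: 0.0
```

Request:
drive_tool:
  deltas:
    - [[-0.016, -0.03, 0], [0, 0, 0], 0]
    - [[-0.032, -0.06, 0], [0, 0, 0], 0]
    - [[-0.047, -0.09, 0], [0, 0, 0], 0]
    - [[-0.062, -0.119, 0], [0, 0, 0], 0]
    - [[-0.062, -0.119, 0], [0, 0, 0], 0]
    - [[-0.062, -0.119, 0], [0, 0, 0], 0]

```text
time_s: 4.03
tcp_pos: [0.6191, -0.0713, 0.2493]
tcp_rot: [3.141, -0.001, -2.972]
force: [-0.4, 0.3, 0.3]
width: 0.006
grasp_force: 0.0
```

```bash
python3 - <<'E'
from h import *
s=sense();z=np.load("rack.npz");print(s['tcp_pos'],s['tcp_rot'],(s['tcp_pos'][:2]-z['o'])@z['R'],s['force'])
E
```

```text
[ 0.61909922 -0.07126247  0.24931095] [ 3.14139990e+00 -1.24214931e-03 -2.97191795e+00] [ 0.06451801 -0.09085001] [-0.39403097  0.28316929  0.34318414]
```

Request:
drive_tool:
  deltas:
    - [[0, 0, 0.02], [0, 0, 0], 0]
    - [[0, 0, 0.045], [0, 0, 0], 0]
    - [[0, 0, 0.07], [0, 0, 0], 0]
    - [[0, 0, 0.09], [0, 0, 0], 0]
    - [[0, 0, 0.1], [0, 0, 0], 0]
    - [[0, 0, 0.1], [0, 0, 0], 0]
    - [[0, -0.006, 0.1], [0, 0, 0], 0]
    - [[0, -0.01, 0.1], [0, 0, 0], 0]

```text
time_s: 4.7
tcp_pos: [0.6211, -0.0796, 0.1519]
tcp_rot: [-3.141, 0.002, -2.969]
force: [-0.1, -0.7, -0.3]
width: 0.005
grasp_force: 0.0
```

Request:
drive_tool:
  deltas:
    - [[0, -0.004, 0], [0, 0, 0], 0]
    - [[0, -0.008, 0], [0, 0, 0], 0]
    - [[0, -0.012, 0], [0, 0, 0], 0]
    - [[0, -0.016, 0], [0, 0, 0], 0]
    - [[0, -0.02, 0], [0, 0, 0], 0]
    - [[0, -0.024, 0], [0, 0, 0], 0]
    - [[0, -0.028, 0], [0, 0, 0], 0]
    - [[0, -0.032, 0], [0, 0, 0], 0]

```text
time_s: 5.37
tcp_pos: [0.6259, -0.1113, 0.1503]
tcp_rot: [-3.142, -0.0, -2.969]
force: [0.3, 0.6, 0.4]
width: 0.005
grasp_force: 0.0
```

Request:
drive_tool:
  deltas:
    - [[0, -0.004, 0], [0, 0, 0], 0]
    - [[0, -0.008, 0], [0, 0, 0], 0]
    - [[0, -0.012, 0], [0, 0, 0], 0]
    - [[0, -0.016, 0], [0, 0, 0], 0]
    - [[0, -0.02, 0], [0, 0, 0], 0]
    - [[0, -0.02, 0], [0, 0, 0], 0]
    - [[0, -0.02, 0], [0, 0, 0], 0]
    - [[0, -0.02, 0], [0, 0, 0], 0]

```text
time_s: 6.03
tcp_pos: [0.6292, -0.1306, 0.1503]
tcp_rot: [3.142, -0.0, -2.969]
force: [0.0, -0.2, 0.4]
width: -0.004
grasp_force: 0.0
```

```bash
python3 - <<'E'
from h import *
s=sense();z=np.load("rack.npz");print(s['tcp_pos'],s['tcp_rot'],(s['tcp_pos'][:2]-z['o'])@z['R'],s['force'])
cv2.imwrite("pics/scene3.png",grab_frame("scene")[:,:,::-1])
E
```

```text
[ 0.62922247 -0.13055693  0.15030015] [ 3.14155730e+00 -8.84996291e-05 -2.96935062e+00] [ 0.06458513 -0.15100238] [ 0.01449564 -0.16697538  0.43254365]
```

View pics/scene3.png

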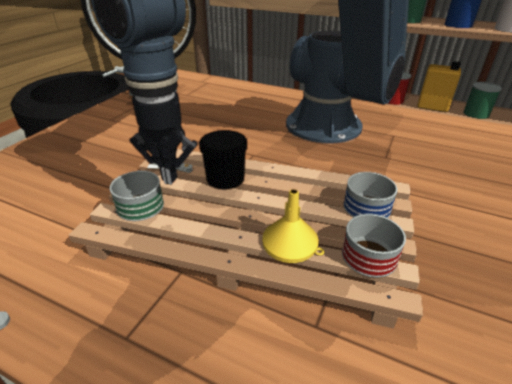

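Both tins stand upright: green at (137,195) and blue at (371,195). Red, tub, funnel and gauges look unmoved. Next I retract.

Request:
drive_tool:
  deltas:
    - [[0, 0.005, -0.02], [0, 0, 0], 0]
    - [[0, 0.01, -0.045], [0, 0, 0], 0]
    - [[0, 0.01, -0.075], [0, 0, 0], 0]
    - [[0, 0.01, -0.1], [0, 0, 0], 0]
    - [[0, 0.01, -0.12], [0, 0, 0], 0]
    - [[0, 0.01, -0.12], [0, 0, 0], 0]
    - [[0, 0.01, -0.12], [0, 0, 0], 0]
    - [[0, 0.01, -0.12], [0, 0, 0], 0]

```text
time_s: 6.75
tcp_pos: [0.6273, -0.1205, 0.2695]
tcp_rot: [3.141, -0.001, -2.969]
force: [-0.4, -0.3, -0.5]
width: 0.0
grasp_force: 0.0
```

```bash
python3 - <<'E'
from cell import *
import cv2
cv2.imwrite("pics/side4.png",grab_frame("side")[:,:,::-1])
E
```

```text
(no output)
```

View pics/side4.png

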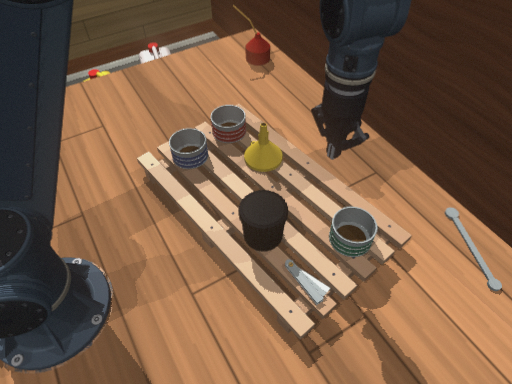

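The side view shows the blue tin at (188,147) and the green at (353,232), both standing mouth up. Everything else is in place and the gripper is clear.

```bash
python3 -c "
from cell import *
print(sign_off())"
```

```text
the job is handed in; nothing more can be done
None
```

The blue and green tins both stand mouth up on the rack, the red tin, tub, funnel and gauges look unmoved in the last picture, and the job is handed in at about 7 s of the 48 s; the sign-off gave no verdict.

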